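Open the canister that has run low, cap thread unknown

TASK

One of the two metal canisters on the wooden stand has run low: the black bead on the rod at its front stands lower than the other's. Unscrew that canister's cap for refilling: it takes a bit under a quarter turn, but some of these caps have a left-hand thread, so try it gently both ways and feel which way it loosens, then lift it straight off. Finish while still holding the cap level in the gripper, about 6 cm above where it sat and over its canister; leave the other cap on and the things around where they are.

Things in the scene. Friction and masses are not known exactly. Their poses are not given: they have to be found in the camera images.
- stand: dark wooden board, 125 x 286 x 14 mm, fixed to the worktop, with two fixed aluminium canisters, 86 mm across, 150 mm high to the collar, axes 72 mm either side of its centre along y. Origin: centre of the board's underside; x away from the robot (beads face the robot), y left, z up. Its place and yaw (-0.1 to 0.35 rad) vary.
- neck_1 (a point): mouth of canister 1: where the centre of cap 1's underside sits when seated (152 mm above the worktop); axes as the stand's. A 48 mm wide collar lies 2 mm below it, a shoulder slopes out from there. The neck inside the cap reaches 26 mm above this point: a cap is off once it has risen 30 mm.
- neck_2 (a point): mouth of canister 2: where the centre of cap 2's underside sits when seated (152 mm above the worktop); axes as the stand's. A 48 mm wide collar lies 2 mm below it, a shoulder slopes out from there. The neck inside the cap reaches 26 mm above this point: a cap is off once it has risen 30 mm.
- cap_1: black ribbed screw cap 1 on canister 1, the left one; 42 mm across, 32 mm high, 60 g, loose. Origin: centre of its underside, z up; x along the raised grey bar on top. Hidden thread, left- or right-handed by the start. The wrong way it stops dead within 5 degrees (fingers slip). The right way it turns freely, without rising, lifts off freely from 65 to 100 degrees (aim for 80), stops dead at 108.
- cap_2: black ribbed screw cap 2 on canister 2, the right one; 42 mm across, 32 mm high, 60 g, loose. Origin: centre of its underside, z up; x along the raised grey bar on top. Hidden thread, left- or right-handed by the start. The wrong way it stops dead within 5 degrees (fingers slip). The right way it turns freely, without rising, lifts off freely from 65 to 100 degrees (aim for 80), stops dead at 108.
- bead_1: level bead 1: a black disc, 24 mm across and 10 mm high, on the rod at the front of one of the canisters (which one varies), 60 mm from its axis. Origin: centre of its underside. Its height shows the level: one bead stands 62 to 70 mm above the worktop, the other 98 to 106 mm; the canister with the lower bead has run low.
- bead_2: level bead 2: a black disc, 24 mm across and 10 mm high, on the rod at the front of one of the canisters (which one varies), 60 mm from its axis. Origin: centre of its underside. Its height shows the level: one bead stands 62 to 70 mm above the worktop, the other 98 to 106 mm; the canister with the lower bead has run low.
- spice_jar: bystander: spice jar, 46 mm across, 106 mm high, right of the stand; origin centre of its underside
- timer: bystander: round kitchen timer, 62 mm across, 46 mm high, left of the stand; origin centre of its underside
- peg: bystander: wooden clothes peg, 15 x 72 x 12 mm, in front of the stand; origin centre of its underside
- matches: bystander: matchbox, 36 x 53 x 15 mm, at the right; origin centre of its underside
- tin: bystander: food tin, 57 mm across, 72 mm high, at the right; origin centre of its underside
There are look-alikes about, which are no part of the job. Leave any white look-alike of the cap_2 alone. What is shaped like the cap_1 but turquoise or white is not meant.

How it is judged:
On the way:
1. the cap of the canister that has run low has been turned loose (by more than 45 degrees) while still sitting on its neck (((horizontal distance between bead_1 and neck_1 below 0.09 m and angle between the x axis of cap_1 and the x axis of stand, either way round above 0.8 rad and z of cap_1 in the frame of neck_1 below 0.015 m) or (horizontal distance between bead_1 and neck_2 below 0.09 m and angle between the x axis of cap_2 and the x axis of stand, either way round above 0.8 rad and z of cap_2 in the frame of neck_2 below 0.015 m))), for 0.05 s.
At the end, for the whole second after the job is handed in: The cap of the canister whose bead is lower is held in the fingers, still and level (within 0.3 rad), 35 to 120 mm above where it sat and within 40 mm of being over it, touching nothing of the stand; the other cap is on its neck (within 8 mm) and the bystanders stand within 30 mm of where they were (((horizontal distance between bead_1 and neck_1 below 0.09 m and z of cap_1 in the frame of neck_1 between 0.035 and 0.12 m and horizontal distance between cap_1 and neck_1 below 0.04 m and angle between cap_1's own z axis and vertical below 0.3 rad and contact force between the fingers and cap_1 above 1 N and contact force between cap_1 and stand below 0.05 N and linear speed of cap_1 below 0.03 m/s and distance between cap_2 and neck_2 below 0.008 m and distance of each of spice_jar, timer, peg, matches, tin from where it was at the start of the episode below 0.03 m) or (horizontal distance between bead_1 and neck_2 below 0.09 m and z of cap_2 in the frame of neck_2 between 0.035 and 0.12 m and horizontal distance between cap_2 and neck_2 below 0.04 m and angle between cap_2's own z axis and vertical below 0.3 rad and contact force between the fingers and cap_2 above 1 N and contact force between cap_2 and stand below 0.05 N and linear speed of cap_2 below 0.03 m/s and distance between cap_1 and neck_1 below 0.008 m and distance of each of spice_jar, timer, peg, matches, tin from where it was at the start of the episode below 0.03 m))); the arm keeps its last pose, push and grip.
It fails at once if the cap of the canister that has not run low comes off its neck (more than 15 mm) ((horizontal distance between bead_1 and neck_1 below 0.09 m and distance between cap_2 and neck_2 above 0.015 m) or (horizontal distance between bead_1 and neck_2 below 0.09 m and distance between cap_1 and neck_1 above 0.015 m)).
It fails at once if a bystander is knocked away (more than 30 mm) (distance of any of spice_jar, timer, peg, matches, tin from where it was at the start of the episode above 0.03 m).
It also fails if it takes over 42 s, if anything falls off the work surface, if the arm or the gripper's body presses on something with over 40 N, if the wrist force passes 120 N, or if a joint passes its speed limit or range.

ROBOT

A 6-joint arm with a two-finger parallel gripper is mounted at the origin on a cart in front of the work surface, level with it; the furniture and walls round the work are solid. World frame = base frame: x ahead of the robot, y to its left, z up, the work surface at z = 0. Lengths are in m, angles in rad, forces in N, time in s.
With the tool pointing down it reaches from about 0.275 to 0.825 m from the base axis. Payload 4.9 kg.
Tool frame: the origin (TCP) lies midway between the tips of the shut fingers; the grasp point (between the pads) lies 19 mm behind it (bot.grip_depth is the distance from the TCP to the grasp point, in m); z points along the fingers, y is the line along which they close (so a half turn about z gives the same grasp; the last joint's range is limited). The gripper opens to 85 mm and grips with 20 to 120 N. Pads are 22 mm wide; open, the fingers measure 114 mm over their backs; the gripper's body (76 mm by 85 mm) begins 54 mm behind the grasp point. The pads swing forward as they close: fully open they stand 13 mm farther back than shut.
Start: joints at [1.045, 0.326, -0.193, 1.052, 0, 1.437], TCP at [0.21, 0.508, 0.208] pointing down, gripper open.
Joint ranges: [-2.65, 2.65], [-0.97, 1.79], [-1.3, 1.35], [-1.93, 2.1], [-1.47, 1.37], [-3.14, 3.14]. Speed limits (rad/s): [2.57, 2.57, 3.14, 3.14, 3.14, 3.14].

INTERFACE

Orientations are given as a unit quaternion [w, x, y, z].
In Python, from cell import bot gives the robot as it stands. Calls block until the motion is done:
- bot.move_pose(position, orientation): joint-space move of the TCP to a pose.
- bot.move_linear(position, speed=0.15, rotation=None, until_force=None): straight line of the TCP; rotation=None keeps the orientation; speed is the mean speed in m/s. With until_force (N) it stops when the force on the tool has changed by that much, and returns True; else False.
- bot.goto_joints(angles): joint-space move.
- bot.set_gripper(opening, grasp_force=None): opening from 0.0 (shut) to 1.0 (fully open); grasp_force is the grip in N (None keeps the last); returns when the fingers have stopped.
- bot.wait(seconds).
- bot.solve_ik(position, orientation): joint angles nearest the present ones, or None.
- bot.camera(name): name is "scene" or "top"; returns the picture (384x512x3 uint8, red, green, blue); there is no depth.
- bot.calibration(name): a dict with "mtx" (3x3 intrinsics, pixels), "extrinsics" (4x4, takes a point from world to camera coordinates). Camera axes: x right, y down, z forward; pixel columns grow to the right and rows downward; lengths in m; the calibration is good to about 2 mm. A picture is of the moment at which its call begins. calibration takes no time and is no camera call.
A pose or a line that the arm cannot do raises bot.PlanningError and nothing moves.
- bot.close_job(): hands the job in; it is judged then, once.
Trained networks look in the newest picture that a camera, given by its name, has taken for a name from the list of things; names that differ only in an ending like _2 or _b are one class to them, and where a whole thing is asked for, a point or a joint stands for the part that bears it (a point fixed in the world has none). Each returns a list of dicts, best first, with "confidence" (0 to 1); they miss things now and then, are a little off and sometimes report something else, mostly with a low value. They report only what shows in the picture. A call takes as long as a camera call. They do not tell look-alikes from the thing itself.
- bot.search_frame(camera, thing): "bbox" ([left, top, width, height] in pixels, round what is visible of it).
Readings, each from a call of its own:
- bot.read_clock(): time.
- bot.read_joint_positions(): joint angles.
- bot.read_joint_vel(): joint speeds.
- bot.read_joint_efforts(): joint torques, N m.
- bot.read_position(): TCP position.
- bot.read_tool_rot(): TCP orientation.
- bot.read_ft_force(): force on the tool from outside, world axes, zero at the start.
- bot.read_moment(): the same for the moment, N m.
- bot.read_gripper_width(): opening from 0.0 (shut) to 1.0 (fully open).
- bot.read_finger_force(): force on a finger pad.
Only numpy, scipy, OpenCV 4.12 (cv2) and the standard library are available. Lean on these libraries where they do the work, as an engineer would, in place of code of your own. Each camera call takes 0.05 s, during which the arm holds its last target. There are 200 camera calls.

## Working session

There is one attempt and no reset: what is moved stays moved. The work goes in short steps, each a Python script; the robot and the scene stay as the last script left them, time stands still between calls to the robot, and variables do not carry over. Pictures are saved under pics/ and viewed, at most 10 in all, crops included, and the job is handed in when it is done.

```bash
mkdir -p pics; python3 - <<'E'
from cell import bot
import cv2,numpy as np
for c in ["scene","top"]:
    cv2.imwrite(f"pics/{c}0.png",bot.camera(c)[:,:,::-1])
    k=bot.calibration(c);print(c,np.round(k["mtx"],1).tolist(),np.round(k["extrinsics"],3).tolist())
    for t in ["cap_1","bead_1","stand","neck_1"]:
        print(t,[(np.round(d["bbox"]).tolist(),round(d["confidence"],2)) for d in bot.search_frame(c,t)])
print(bot.read_clock())
E
```

```text
scene [[375.4, 0.0, 250.0], [0.0, 375.4, 199.6], [0.0, 0.0, 1.0]] [[-0.986, 0.165, -0.01, 0.514], [0.133, 0.757, -0.64, 0.168], [-0.098, -0.633, -0.768, 1.105], [0.0, 0.0, 0.0, 1.0]]
cap_1 [([294.0, 293.0, 18.0, 20.0], 0.84), ([251.0, 200.0, 17.0, 23.0], 0.68), ([283.0, 174.0, 7.0, 16.0], 0.68), ([239.0, 301.0, 18.0, 19.0], 0.61), ([250.0, 164.0, 12.0, 16.0], 0.53), ([229.0, 165.0, 11.0, 15.0], 0.44)]
bead_1 []
stand []
neck_1 [([234.0, 172.0, 46.0, 94.0], 0.72), ([250.0, 198.0, 16.0, 22.0], 0.32)]
top [[475.6, 0.0, 256.3], [0.0, 475.6, 188.5], [0.0, 0.0, 1.0]] [[-0.012, -1.0, 0.013, -0.208], [-0.992, 0.01, -0.129, 0.484], [0.129, -0.015, -0.992, 1.322], [0.0, 0.0, 0.0, 1.0]]
cap_1 [([271.0, 183.0, 17.0, 17.0], 0.73), ([144.0, 211.0, 16.0, 15.0], 0.68), ([216.0, 175.0, 19.0, 17.0], 0.55), ([150.0, 164.0, 14.0, 14.0], 0.54), ([297.0, 232.0, 12.0, 15.0], 0.53), ([321.0, 172.0, 18.0, 11.0], 0.48)]
bead_1 [([198.0, 172.0, 107.0, 46.0], 0.66), ([274.0, 208.0, 8.0, 12.0], 0.53), ([332.0, 131.0, 25.0, 24.0], 0.42)]
stand [([201.0, 166.0, 104.0, 55.0], 0.8), ([218.0, 208.0, 8.0, 6.0], 0.48)]
neck_1 [([202.0, 171.0, 102.0, 49.0], 0.7)]
0.5
```

```bash
python3 -c "
import cv2,numpy as np
a=cv2.imread('pics/scene0.png');b=cv2.imread('pics/top0.png')
cv2.imwrite('pics/both0.png',cv2.resize(np.vstack([a,b]),None,fx=.78,fy=.78))"
```

```text
(no output)
```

View pics/scene0.png

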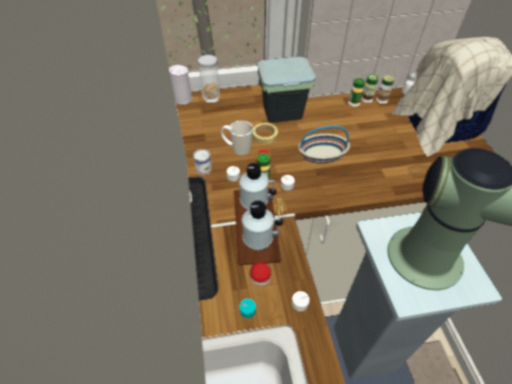

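View pics/top0.png

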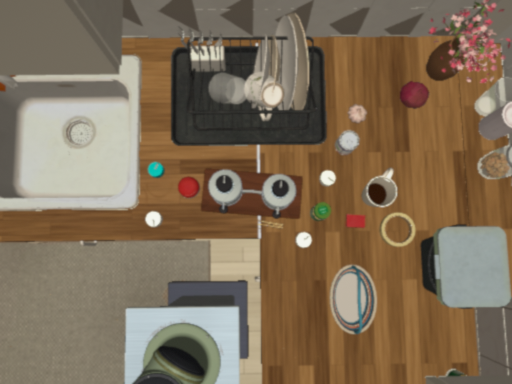

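The scene view shows the two canisters with caps at about (258,208) and (253,172). In the top view the caps are at about (224,183), left, and (280,189), right, with the beads below them. I'll enlarge both.

```bash
python3 -c "
import cv2,numpy as np
a=cv2.imread('pics/scene0.png')[150:270,215:305];b=cv2.imread('pics/top0.png')[160:225,195:310]
a=cv2.resize(a,None,fx=4,fy=4,interpolation=2);b=cv2.resize(b,None,fx=3.8,fy=3.8,interpolation=2)
o=np.zeros((480,800,3),np.uint8);o[:480,:360]=a;o[:b.shape[0],362:362+b.shape[1]]=b
cv2.imwrite('pics/crop0.png',o)"
```

```text
(no output)
```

View pics/crop0.png

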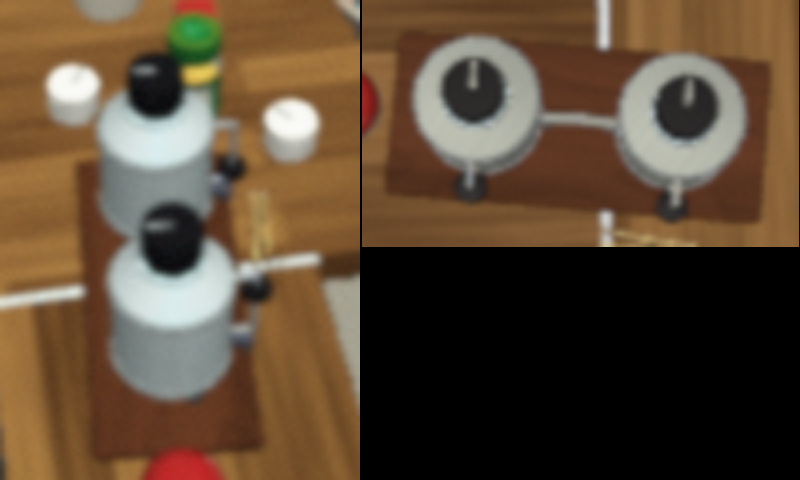

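```bash
cat > geo.py <<'E'
from cell import bot
import numpy as np, cv2
def P(c):
    k=bot.calibration(c);return np.array(k["mtx"])@np.array(k["extrinsics"])[:3]
def tri(s,t):
    X=cv2.triangulatePoints(P("scene"),P("top"),np.float64(s),np.float64(t));return (X[:3]/X[3]).ravel()
def atz(c,p,z):
    M=P(c);A=np.c_[M[:,:2],-np.array([p[0],p[1],1])];return np.linalg.solve(A,-(M[:,2]*z+M[:,3]))[:2]
E
python3 - <<'E'
from geo import *
for n,s,t in [("bead L",(279,222),(223.7,209.2)),("bead R",(272.8,191.5),(276.8,214)),("cap L",(257.8,209.5),(224.2,183.7)),("cap R",(253.8,171),(280.5,188.2))]:
    print(n,np.round(tri(s,t),3))
c=[atz("top",p,.178) for p in [(224.2,183.7),(280.5,188.2)]]
d=c[0]-c[1];print(c,np.hypot(*d),np.arctan2(-d[0],d[1]))
# outer silhouettes of shoulders, z~.11
c=[atz("top",p,.135) for p in [((476-362)/3.8+195,160+100/3.8),((682-362)/3.8+195,160+117/3.8)]]
d=c[0]-c[1];print(c,np.hypot(*d),np.arctan2(-d[0],d[1]))
E
```

```text
bead L [ 0.416 -0.124  0.104]
bead R [ 0.404 -0.268  0.07 ]
cap L [ 0.477 -0.129  0.168]
cap R [ 0.463 -0.273  0.168]
[array([ 0.47538557, -0.1297589 ]), array([ 0.46235937, -0.27272357])] 0.14355687332893607 -0.09086391665170697
[array([ 0.47447878, -0.12955769]), array([ 0.46111947, -0.27205066])] 0.1431178488192711 -0.09348085763693807
```

Canister 2 (right) is low: its bead is at z≈0.07, against 0.104 on the left. I'll approach its cap at (0.4625, -0.2728).

```bash
cat >> geo.py <<'E'
from scipy.spatial.transform import Rotation as R
def down(a): # closing line at angle a
    y=np.array([np.cos(a),np.sin(a),0]);z=np.array([0,0,-1.]);return R.from_matrix(np.c_[np.cross(y,z),y,z]).as_quat(scalar_first=True)
C=np.array([.4625,-.2728])
E
python3 - <<'E'
from geo import *
best=None
for a in np.arange(-3.1,3.1,.2):
    q=bot.solve_ik([*C,.30],down(a))
    if q is not None and (best is None or abs(q[5])<abs(best[1][5])): best=(a,q)
a,q=best;print(a,np.round(q,2))
p=bot.read_position();bot.move_linear([p[0],p[1],.30])
bot.move_pose([*C,.30],down(a))
bot.set_gripper(.85,30)
print(bot.read_position(),bot.read_clock(),bot.read_ft_force())
print(bot.move_linear([*C,.2],.12), bot.move_linear([*C,.155],.05,until_force=5))
print(bot.read_position(),bot.read_ft_force(),bot.read_joint_positions(),bot.read_clock())
bot.set_gripper(0,30)
print(bot.read_gripper_width(),bot.read_finger_force(),bot.read_ft_force(),bot.read_moment(),bot.read_clock())
cv2.imwrite("pics/top1.png",cv2.resize(bot.camera("top")[120:260,180:340,::-1],None,fx=4,fy=4,interpolation=2))
E
```

```text
0.9000000000000035 [-0.67  0.26 -0.05  1.26  0.    0.  ]
[ 0.46267386 -0.27251219  0.30002362] 4.4333 [ 0.58902983 -1.42091755  0.28387966]
False False
[ 0.46272982 -0.27298819  0.15531468] [ 0.20363078 -0.1090866  -0.08460437] [-6.70433921e-01  3.44263173e-01 -3.09716490e-01  9.16209706e-01
  1.71777096e-05  3.77034327e-04] 6.4667
0.46754431071330205 29.811084866523743 [-0.38654609  2.57549492  5.42129901] [0.26508847 0.15539105 0.07318121] 6.875
```

View pics/top1.png

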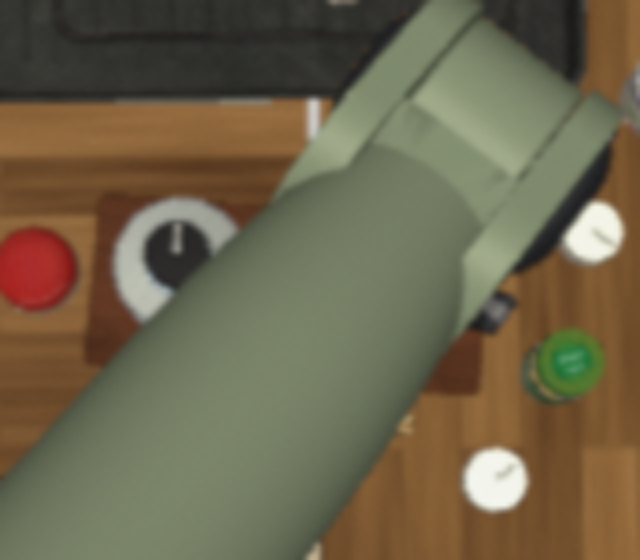

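The arm hides cap 2, but the neighbouring cap and the bystanders haven't moved. The finger width of about 40 mm confirms the grip on the cap. Next I'll feel it both ways.

```bash
python3 - <<'E'
from geo import *
q0=np.array(bot.read_joint_positions())
for d in [3,6,9,12,6,0,-3,-6,-9,-12,0]:
    q=q0.copy();q[5]+=np.radians(d);bot.goto_joints(q)
    print(d,np.round(bot.read_moment(),2),np.round(bot.read_ft_force(),1),round(bot.read_gripper_width(),3))
x=R.from_quat(bot.read_tool_rot(),scalar_first=True).as_matrix()[:,0]
print(bot.read_clock())
E
```

```text
3 [ 0.46 -0.16  0.02] [0.4 2.9 2.6] 0.463
6 [ 0.8  -0.38  0.06] [1.8 3.  3.2] 0.459
9 [ 0.96 -0.55  0.29] [1.9 4.4 3.7] 0.465
12 [ 1.02 -0.58  0.65] [1.9 5.1 4. ] 0.467
6 [ 1.11 -0.58  0.08] [2.7 5.4 4.2] 0.463
0 [ 0.62 -0.43  0.06] [1.7 2.8 2.6] 0.465
-3 [ 0.25 -0.5  -0.  ] [2.4 1.6 1.2] 0.467
-6 [ 0.08 -0.54  0.02] [2.1 0.3 1.4] 0.459
-9 [ 0.1  -0.55  0.03] [2.9 1.2 2.1] 0.469
-12 [ 0.06 -0.43  0.02] [2.  0.1 3.5] 0.464
0 [ 0.36 -0.18 -0.08] [1.1 2.2 3.7] 0.459
9.7417
```

q6 positive hits a stop (moment rising to 0.65 N m), while negative turns freely. I'll turn that way to about 78° and lift.

```bash
python3 - <<'E'
from geo import *
q0=np.array(bot.read_joint_positions())
for d in [-20,-40,-60,-70,-78]:
    q=q0.copy();q[5]+=np.radians(d);bot.goto_joints(q)
    print(d,np.round(bot.read_moment(),2),np.round(bot.read_ft_force(),1),round(bot.read_gripper_width(),3))
bot.wait(.2)
p=np.array(bot.read_position())
print(p,bot.read_clock())
r=bot.move_linear(p+[0,0,.012],.03,until_force=10);print(r,bot.read_position(),bot.read_ft_force())
if not r:
    r=bot.move_linear(p+[0,0,.06],.04,until_force=10);print(r,bot.read_position(),bot.read_ft_force())
print(bot.read_gripper_width(),bot.read_finger_force(),bot.read_clock())
cv2.imwrite("pics/sc2.png",cv2.resize(bot.camera("scene")[130:280,190:340,::-1],None,fx=4,fy=4,interpolation=2))
E
```

```text
-20 [ 0.12 -0.44  0.07] [1.5 0.5 2.9] 0.465
-40 [ 0.29 -0.47  0.09] [2.7 0.6 3.2] 0.463
-60 [ 0.31 -0.43  0.01] [1.9 1.7 4.6] 0.467
-70 [ 0.25 -0.49  0.08] [2.9 0.6 4.1] 0.464
-78 [ 0.33 -0.5   0.06] [2.2 1.4 4.5] 0.469
[ 0.46259854 -0.27261916  0.15568666] 11.775
False [ 0.4620821  -0.27267547  0.1677108 ] [-0.40510917  1.22164038  0.62944324]
False [ 0.46242436 -0.27249152  0.21537056] [-1.31891057 -0.41971087 -0.89181262]
0.4665741017255981 30.812013745307922 13.675
```

View pics/sc2.png

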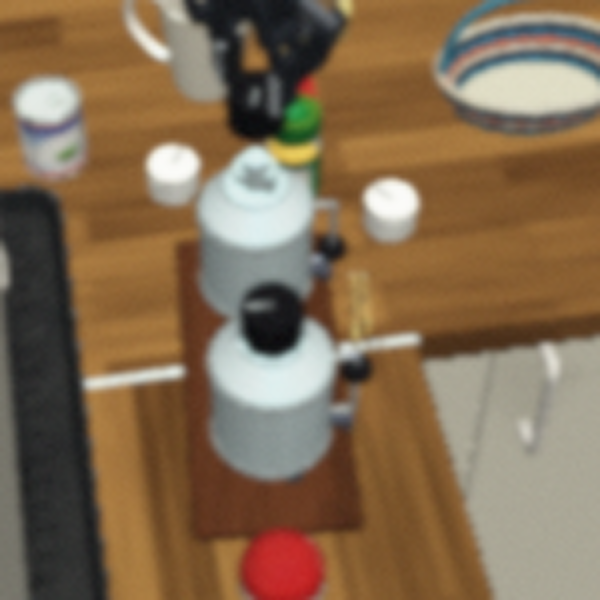

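The crop shows cap 2 lifted and held level in the fingers at (255,110), above the bare neck at (255,175). Cap 1 is still on, at (272,318), and the bystanders in view haven't moved.

```bash
python3 -c "
from cell import bot
bot.wait(.3);print(bot.read_finger_force(),bot.close_job())"
```

```text
the job is handed in; nothing more can be done
30.81255555152893 None
```

The low canister was the right one (canister 2): I unscrewed its cap about 78°, lifted it 6 cm straight up, and handed the job in with it held level over the canister; cap 1 is still on and nothing in view had moved.

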